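# Run along the vial row and seat the caps

## Robot

A 6-joint arm with a two-finger parallel gripper is mounted at the origin on a cart in front of the work surface, level with it; the furniture and walls round the work are solid. World frame = base frame: x ahead of the robot, y to its left, z up, the work surface at z = 0. Lengths are in m, angles in degrees, forces in N, time in s.
With the tool pointing down it reaches from about 0.325 to 0.9 m from the base axis. Payload 3.5 kg.
Tool frame: the origin (TCP) lies on the mounting face of the last link; the fingertips stand 173 mm ahead of it and the grasp point (between the pads) lies 155 mm ahead of it; z points along the fingers, y is the line along which they close (so a half turn about z gives the same grasp; the last joint's range is limited). The gripper opens to 85 mm and grips with 20 to 120 N. Pads are 22 mm wide; open, the fingers measure 114 mm over their backs; the gripper's body (76 mm by 85 mm) begins 54 mm behind the grasp point. The pads swing forward as they close: fully open they stand 13 mm farther back than shut.
Start: joints at [69.591, 15.837, -1.513, 72.651, 0, 84.076], TCP at [0.156, 0.605, 0.405] pointing down, gripper open.
Joint ranges: [-178.77, 178.77], [-48.84, 107.48], [-61.69, 71.31], [-111.58, 123.2], [-90, 87.43], [-180, 180]. Speed limits (degrees/s): [147.25, 147.25, 180, 180, 180, 180].

## Interface

Orientations are given as a 3x3 rotation matrix whose columns are the frame's x, y, z axes.
In Python, from cell import * gives the robot as it stands.
- The arm moves only by the tool carry_out, never from a script. Its argument "series" is a list that holds one entry, the list of rows, each a list of 7 numbers: the turn, a rotation vector about the world's x, y, z scaled (see below), then the shift along the world's x, y, z scaled (see below), then the opening, from -1 (shut) to 1 (fully open). In form: [[[wx, wy, wz, tx, ty, tz, gripper], ...]]. A call has 1 to 8 rows; each row is the pose to reach, as a shift and turn from the pose commanded when the call began, turning the shorter way round; what a row does not reach only later rows make up. The controller multiplies each number of a shift by 150 mm and each number of a turn by 360 degrees. A row lasts 1/8 s, in which the tool goes at most 62.5 mm and 10.7 degrees, less where a joint would pass 70% of its speed; a pose out of reach is approached as far as the arm can. A call with a number of a shift or a turn outside -1 to 1 is refused whole. A call with a gripper value outside its range is refused whole. The fingers move at their own pace and stop on an object; the grip force is fixed at half the most. Time passes only in rows, so rows that repeat a pose let the fingers close. It gives the time, the measured TCP pose, the force, the opening and the grip force at its end, in the units of the state.
- observe(): the state, without advancing time (a new reading comes with each control period).
- grab_frame(name): name is "scene" or "top" or "wrist"; returns the picture (400x640x3 uint8, blue, green, red); there is no depth.
- camera_params(name): a dict with "K" (3x3 intrinsics, pixels), "camera_from_world" (4x4, takes a point from world to camera coordinates). Camera axes: x right, y up, looking along -z (the intrinsics and any distortion apply to the point x, -y, -z); pixel columns grow to the right and rows downward; lengths in m; the calibration is good to about 2 mm. A picture is of the moment at which its call begins: read the wrist's pose just before it. camera_params takes no time and is no camera call; for the wrist camera it gives the pose at the moment of the call.
- finish_job(): hands the job in; it is judged then, once.
The state is a dict: "time": time; "joints": joint angles; "qd": joint speeds; "effort": joint torques, N m; "tool_pos": TCP position; "orientation": TCP orientation; "wrist_force": force on the tool from outside, world axes, zero at the start; "moment": the same for the moment, N m; "opening": finger opening in m; "gripper_force": force on a finger pad.
Only numpy, scipy, OpenCV 4.12 (cv2) and the standard library are available. Lean on these libraries where they do the work, as an engineer would, in place of code of your own. Each camera call takes 0.05 s, during which the arm holds its last target. There are 200 camera calls.

## Task

Five snap caps sit raised on the vials in the curved rack: with the fingers closed, follow the row once with the fingertips, starting at the end with the flat tab, and press each cap in turn gently straight down until it is fully home. From the first cap to the last keep the fingertips close above the caps, following the curve of the row. Only touch the caps: do not pinch, lift or shift the rack, and leave the things around it alone.

Things in the scene. Friction and masses are not known exactly. Their poses are not given: they have to be found in the camera images.
- rack: Loose arc-shaped dark grey metal rack, 0.9 kg, on rubber feet, with five upright brown glass vials (22 mm thick) in one curved row, 38 mm apart. Its plates are 42 mm wide, the upper one's top is at 31 mm. Origin: on the desk under the middle vial's axis; z up, +y towards the tab end, +x to the outer side of the curve. Pushed sideways with some 7 N it slides.
- arc_centre (a point): Centre of the 120 mm radius circle on which the five vial axes stand, 18 degrees apart; on the desk, 120 mm from the rack's origin along its -x (nothing is built there).
- tab (a point): Middle of the top of the flat tab (26 mm wide, 31 mm above the desk, with a dark round spot) that sticks out 42 mm from the upper plate, at one end of the rack only, beyond the first vial.
- cap_1_top (a point): Centre of the top of the first white domed snap cap, counted from the tab end (the one next to the tab). Cap: 20 mm across, 13 mm tall, top flat 10 mm across with sloping shoulders. Its top is about 60 mm above the desk while raised and 54 mm when fully home.
- cap_1 (a joint): How far the first cap has been pushed down onto its vial, m: 0 fully raised, 0.006 fully home. The push needed grows from under 1 N at the top to 5.5 N at home, and it stays where it is left. Pressed further it gives elastically up to 0.009 (8 N, hard stop) and comes back to about 0.0065. Pushed sideways it does not yield.
- cap_2_top (a point): Centre of the top of the second white domed snap cap, counted from the tab end. Cap: 20 mm across, 13 mm tall, top flat 10 mm across with sloping shoulders. Its top is about 60 mm above the desk while raised and 54 mm when fully home.
- cap_2 (a joint): How far the second cap has been pushed down onto its vial, m: 0 fully raised, 0.006 fully home. The push needed grows from under 1 N at the top to 5.5 N at home, and it stays where it is left. Pressed further it gives elastically up to 0.009 (8 N, hard stop) and comes back to about 0.0065. Pushed sideways it does not yield.
- cap_3_top (a point): Centre of the top of the third white domed snap cap, counted from the tab end. Cap: 20 mm across, 13 mm tall, top flat 10 mm across with sloping shoulders. Its top is about 60 mm above the desk while raised and 54 mm when fully home.
- cap_3 (a joint): How far the third cap has been pushed down onto its vial, m: 0 fully raised, 0.006 fully home. The push needed grows from under 1 N at the top to 5.5 N at home, and it stays where it is left. Pressed further it gives elastically up to 0.009 (8 N, hard stop) and comes back to about 0.0065. Pushed sideways it does not yield.
- cap_4_top (a point): Centre of the top of the fourth white domed snap cap, counted from the tab end. Cap: 20 mm across, 13 mm tall, top flat 10 mm across with sloping shoulders. Its top is about 60 mm above the desk while raised and 54 mm when fully home.
- cap_4 (a joint): How far the fourth cap has been pushed down onto its vial, m: 0 fully raised, 0.006 fully home. The push needed grows from under 1 N at the top to 5.5 N at home, and it stays where it is left. Pressed further it gives elastically up to 0.009 (8 N, hard stop) and comes back to about 0.0065. Pushed sideways it does not yield.
- cap_5_top (a point): Centre of the top of the fifth white domed snap cap, counted from the tab end (the end without a tab). Cap: 20 mm across, 13 mm tall, top flat 10 mm across with sloping shoulders. Its top is about 60 mm above the desk while raised and 54 mm when fully home.
- cap_5 (a joint): How far the fifth cap has been pushed down onto its vial, m: 0 fully raised, 0.006 fully home. The push needed grows from under 1 N at the top to 5.5 N at home, and it stays where it is left. Pressed further it gives elastically up to 0.009 (8 N, hard stop) and comes back to about 0.0065. Pushed sideways it does not yield.
- jar: Bystander: loose screw-top jar, 48 mm across, 60 mm tall, standing on the hollow side of the arc; origin at the centre of its underside.
- petri: Bystander: loose flat round dish with lid, 60 mm across, 15 mm tall; origin at the centre of its underside.
- timer: Bystander: loose desk timer, 47 x 62 x 52 mm; origin at the centre of its underside.
- bottle: Bystander: small loose bottle, 30 mm across, 58 mm tall; origin at the centre of its underside.

How it is judged:
By the outcome, as a careful person would: the job done as asked, in the order asked, and still so for the second after the job is handed in, with the robot touching nothing.
It also fails if it takes over 42 s, if anything falls off the work surface, if the arm or the gripper's body presses on something with over 40 N, if the wrist force passes 120 N, or if a joint passes its speed limit or range.

## Working session

There is one attempt and no reset: what is moved stays moved. The work goes in short steps, Python scripts to look and compute and a tool call to move; the robot and the scene stay as the last step left them, time stands still between calls to the robot, and variables do not carry over. Pictures are saved under pics/ and viewed, at most 10 in all, crops included, and the job is handed in when it is done.

Besides the shell and the picture viewer there is one more tool, called after "Request:" as name(argument=value, ...), one argument or row to a line, values as JSON. carry_out: Moves the arm, as the interface text tells. Shifts and turns lie within -1 to 1; 1 stands for 150 mm of shift or 360 degrees of turn. Its arguments: {"type":"object","properties":{"series":{"type":"array","items":{"type":"array","items":{"type":"array","items":{"type":"number"}}}}},"required":["series"]}

```bash
mkdir -p pics; python3 - <<'E'
from cell import *
import cv2
s=observe();print(s)
for n in("top","scene"):
    p=camera_params(n);print(n,p)
    cv2.imwrite(f"pics/{n}0.png",grab_frame(n))
E
```

```text
{'time': 0.0, 'joints': array([ 6.95908649e+01,  1.58785753e+01, -1.60018372e+00,  7.26499422e+01,
       -4.43780101e-04,  8.40771212e+01]), 'qd': array([ 0.05698255,  0.03382837, -0.04498239, -0.03800063, -0.01220158,
       -0.05934883]), 'effort': array([ 1.61527209e-03, -4.45507765e+01,  2.95205498e+01,  1.64532725e-02,
        1.36357016e-04, -8.55587729e-06]), 'tool_pos': array([0.15619442, 0.60474801, 0.40353657]), 'orientation': array([[-9.68207587e-01,  2.50146890e-01, -7.76059514e-04],
       [ 2.50147994e-01,  9.68205318e-01, -2.10795414e-03],
       [ 2.24086776e-04, -2.23506692e-03, -9.99997477e-01]]), 'wrist_force': array([-0.11524747, -0.87192408,  0.37589724]), 'moment': array([-0.05495886, -0.05444038,  0.01521985]), 'gripper_force': 0.0, 'opening': 0.08539482715975409}
top {'K': array([[372.11071107,   0.        , 325.8743284 ],
       [  0.        , 372.11071107, 193.43655289],
       [  0.        ,   0.        ,   1.        ]]), 'camera_from_world': array([[ 0.01690784, -0.99961055,  0.02220064,  0.09470469],
       [ 0.98790668,  0.02012429,  0.15373809, -0.54444567],
       [-0.15412499,  0.01933278,  0.9878622 , -1.02565953],
       [ 0.        ,  0.        ,  0.        ,  1.        ]])}
scene {'K': array([[461.82785947,   0.        , 318.53484891],
       [  0.        , 461.82785947, 190.92626043],
       [  0.        ,   0.        ,   1.        ]]), 'camera_from_world': array([[ 0.69161961, -0.72221282, -0.00842356, -0.2623897 ],
       [ 0.54557196,  0.51474761,  0.66135175, -0.39462384],
       [-0.4733007 , -0.46199949,  0.75002861, -1.07194056],
       [ 0.        ,  0.        ,  0.        ,  1.        ]])}
```

View pics/top0.png

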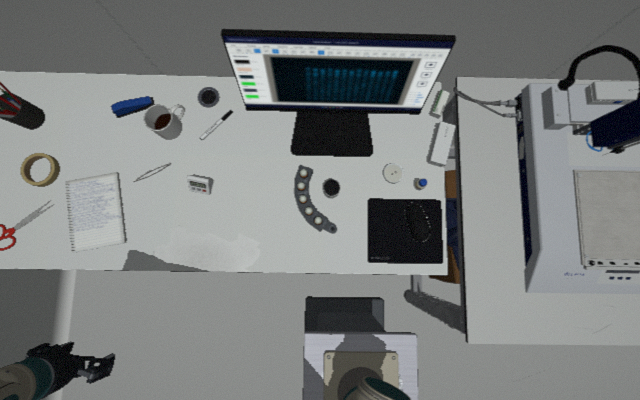

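View pics/scene0.png

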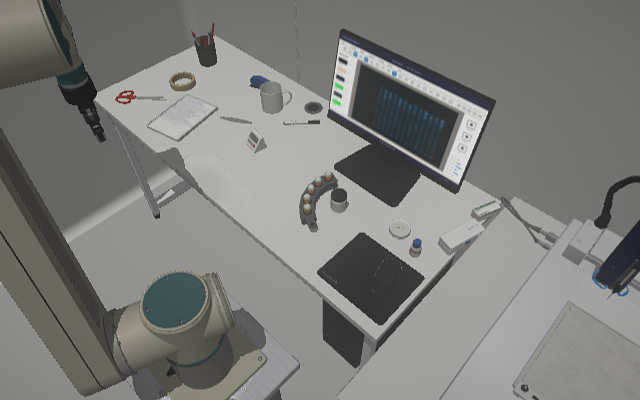

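The top picture shows the arc-shaped rack: tab at about (333,229), caps at about (319,221), (308,211), (302,198), (301,185) and (304,172). The jar is at (331,187) on the hollow side, and the monitor stand is further out.

```bash
cat > h.py <<'E'
import numpy as np, cv2
from scipy.optimize import least_squares
def proj(P,p):
    c=np.c_[P,np.ones(len(P))]@p["camera_from_world"].T
    u=np.c_[c[:,0]/-c[:,2],-c[:,1]/-c[:,2]]
    return u*[p["K"][0,0],p["K"][1,1]]+[p["K"][0,2],p["K"][1,2]]
def ray(uv,p,z):
    T=p["camera_from_world"];R=T[:3,:3];o=-R.T@T[:3,3];K=p["K"]
    d=R.T@np.array([(uv[0]-K[0,2])/K[0,0],-(uv[1]-K[1,2])/K[1,1],-1])
    return o+d*(z-o[2])/d[2]
def caps(x,y,a,z=.06):
    # rack origin & yaw a (rad) -> 5 cap tops, tab side first
    t=np.radians([36,18,0,-18,-36]); l=np.c_[.12*np.cos(t)-.12,.12*np.sin(t)]
    R=np.array([[np.cos(a),-np.sin(a)],[np.sin(a),np.cos(a)]])
    return np.c_[l@R.T+[x,y],np.full(5,z)]
def fit(obs,z=.06):  # obs: list of (uv 5x2, params)
    p0=np.array([ray(u,obs[0][1],z) for u in obs[0][0]]); a0=np.arctan2(*(p0[0]-p0[4])[[1,0]])-np.pi/2
    r=least_squares(lambda q:np.concatenate([(proj(caps(*q,z),p)-u).ravel() for u,p in obs]),[*p0[2,:2],a0])
    return r.x,r.fun,p0
E
python3 - <<'E'
from cell import *
from h import *
im=cv2.imread("pics/top0.png");p=camera_params("top")
g=im[150:245,280:350]; gr=cv2.cvtColor(g,cv2.COLOR_BGR2GRAY)
uv=[]
for c in [(319,221),(308,211),(302,198),(301,185),(304,172)]:
    y0,x0=c[1]-6,c[0]-6; w=cv2.cvtColor(im[y0:y0+13,x0:x0+13],cv2.COLOR_BGR2GRAY).astype(float)
    yy,xx=np.mgrid[:13,:13]; w=np.clip(w-115,0,None)*(np.hypot(xx-6,yy-6)<6.5); uv.append([x0+(w*xx).sum()/w.sum(),y0+(w*yy).sum()/w.sum()])
uv=np.array(uv);print(uv)
q,f,p0=fit([(uv,p)],.055);print(q,np.degrees(q[2]),f.round(1));print(p0);print(caps(*q))
for n,c,z in [("tab",(333,229),.031),("jar",(331,187),.06)]:print(n,ray(c,p,z))
cv2.imwrite("pics/c0.png",cv2.resize(g,None,fx=6,fy=6,interpolation=cv2.INTER_CUBIC))
E
```

```text
[[317.70957614 219.92543171]
 [308.38338926 210.26258389]
 [302.48951049 198.27797203]
 [300.63975155 185.14108252]
 [303.26126878 171.81218698]]
[ 0.52563228  0.17064619 -4.39754593] -251.96082179044384 [-0.1 -0.2 -0.1 -0.2  0.1 -0.1  0.2  0.  -0.   0.6]
[[0.46499256 0.12666844 0.055     ]
 [0.49163547 0.15337718 0.055     ]
 [0.52525709 0.17079503 0.055     ]
 [0.56274398 0.17702938 0.055     ]
 [0.60147215 0.17062205 0.055     ]]
[[0.46566211 0.12701262 0.06      ]
 [0.49219176 0.15357858 0.06      ]
 [0.52563228 0.17064619 0.06      ]
 [0.5627103  0.17654477 0.06      ]
 [0.59979635 0.17069691 0.06      ]]
tab [0.44190773 0.08256883 0.031     ]
jar [0.55831518 0.09103943 0.06      ]
```

View pics/c0.png

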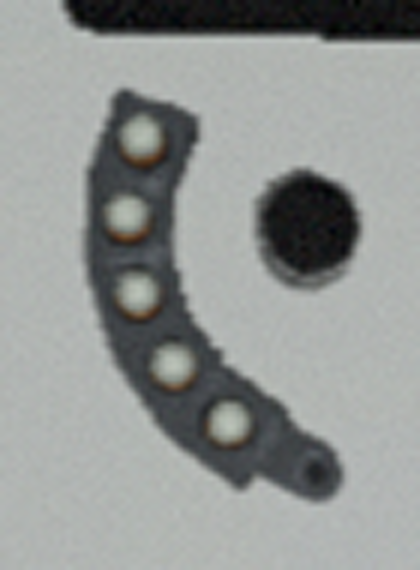

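The five caps fit the 120 mm arc to within 0.6 px. The middle cap is at about (0.526, 0.171), the rack yaw is 108° and the tab is near cap 1. I'm moving over the row with the fingers closing.

Request:
carry_out(
  series=[
    [[0,0,0.008,0.2,-0.25,0,-1],[0,0,0.015,0.4,-0.5,0,-1],[0,0,0.023,0.6,-0.75,0,-1],[0,0,0.03,0.8,-1,0,-1]],
  ],
)

```text
time: 0.6
tool_pos: [0.2769, 0.4537, 0.4042]
orientation: [[-0.998, 0.062, -0.0], [0.062, 0.998, -0.001], [0.0, -0.001, -1.0]]
wrist_force: [1.1, 0.7, 0.2]
opening: 0.0123
gripper_force: 0.0
```

Request:
carry_out(
  series=[
    [[0,0,0.008,0.2,-0.25,0,-1],[0,0,0.015,0.4,-0.5,0,-1],[0,0,0.023,0.6,-0.75,0,-1],[0,0,0.03,0.8,-1,0,-1]],
  ],
)

```text
time: 1.1
tool_pos: [0.3969, 0.3037, 0.4043]
orientation: [[-0.992, -0.125, -0.0], [-0.125, 0.992, -0.0], [0.0, -0.0, -1.0]]
wrist_force: [0.3, 0.5, 0.8]
opening: -0.0
gripper_force: 0.0
```

Request:
carry_out(
  series=[
    [[0,0,0.008,0.15,-0.25,-0.1,-1],[0,0,0.015,0.3,-0.5,-0.2,-1],[0,0,0.023,0.45,-0.75,-0.3,-1],[0,0,0.03,0.6,-0.9,-0.4,-1],[0,0,0.03,0.6,-0.9,-0.4,-1],[0,0,0.03,0.6,-0.9,-0.4,-1]],
  ],
)

```text
time: 1.85
tool_pos: [0.4859, 0.1703, 0.3445]
orientation: [[-0.952, -0.307, -0.001], [-0.307, 0.952, 0.0], [0.001, 0.001, -1.0]]
wrist_force: [0.6, 0.1, -0.3]
opening: 0.0
gripper_force: 0.0
```

```bash
python3 - <<'E'
from cell import *
from h import *
s=observe();p=camera_params("wrist");cv2.imwrite("pics/w1.png",grab_frame("wrist"));print(s["time"],s["tool_pos"],s["orientation"],s["wrist_force"],s["opening"],s["joints"]);print(p)
print(proj(caps(.5256,.1706,-4.3975),p).round())
E
```

```text
1.85 [0.48593497 0.17029978 0.34454731] [[-9.51633012e-01 -3.07234818e-01 -1.17396471e-03]
 [-3.07235221e-01  9.51633589e-01  1.75669540e-04]
 [ 1.06321245e-03  5.27856240e-04 -9.99999295e-01]] [ 0.57543301  0.09013218 -0.27952001] 4.861636629237911e-05 [ 1.21118925e+01  7.08809811e+00 -1.98494302e+01  6.31261257e+01
  2.39543424e-02 -5.78080602e+00]
{'K': array([[283.173263  ,   0.        , 321.78610811],
       [  0.        , 283.173263  , 202.20473375],
       [  0.        ,   0.        ,   1.        ]]), 'camera_from_world': array([[-3.08281009e-01,  9.51295256e-01, -3.95755522e-04,
        -1.28189361e-02],
       [-9.06343691e-01, -2.93840124e-01, -3.03643039e-01,
         5.11287033e-01],
       [-2.88970472e-01, -9.32486919e-02,  9.52785783e-01,
        -1.65977398e-01],
       [ 0.00000000e+00,  0.00000000e+00,  0.00000000e+00,
         1.00000000e+00]])}
[[282. 165.]
 [302. 200.]
 [309. 236.]
 [304. 270.]
 [288. 298.]]
```

View pics/w1.png

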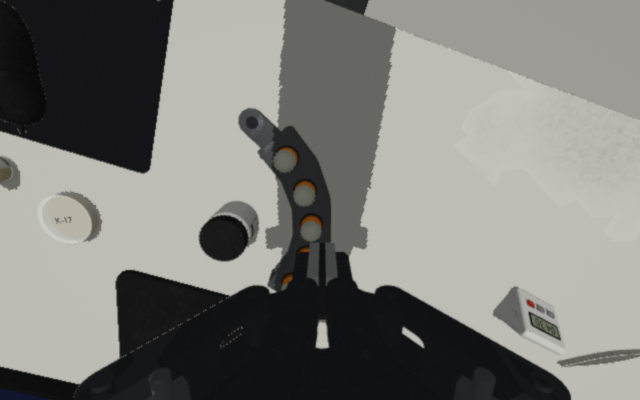

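The wrist view shows caps 1 to 3 at about (284,160), (304,193) and (311,229), with the tab at (252,122). The fingertips at (322,245) hide caps 4 and 5. I'll refine by combining the views.

```bash
cat >> h.py <<'E'
def cen(im,c,r=10,th=40):
    # centre of white, low-saturation cap near c: brightness above th % of local max
    h=cv2.cvtColor(im,cv2.COLOR_BGR2HSV).astype(float); y0,x0=int(c[1])-r,int(c[0])-r
    w=h[y0:y0+2*r+1,x0:x0+2*r+1]; yy,xx=np.mgrid[:2*r+1,:2*r+1]
    m=((w[...,2]>115)&(w[...,1]<70)).astype(np.uint8)
    n,l,st,ce=cv2.connectedComponentsWithStats(m); k=l[r,r]
    return np.array([x0,y0])+ce[k], st[k]
E
python3 - <<'E'
from cell import *
from h import *
s=observe();p=camera_params("wrist");im=cv2.imread("pics/w1.png")
for c in [(284,160),(304,193),(311,229)]:
    u,st=cen(im,c,13);print(u.round(1),st,ray(u,p,.057).round(4))
print("tip",proj(np.array([s["tool_pos"]+s["orientation"]@[0,0,.173]]),p), "tab",ray((252,122),p,.031))
ps=camera_params("scene");im=cv2.imread("pics/scene0.png")
pr=proj(caps(.5256,.1706,-4.3975,.057),ps);print(pr.round(1))
a=np.hstack([cv2.resize(im[160:235,285:350],None,fx=6,fy=6,interpolation=cv2.INTER_CUBIC),cv2.resize(cv2.imread("pics/w1.png")[135:265,250:340],(312,450),interpolation=cv2.INTER_CUBIC)])
cv2.imwrite("pics/s1.png",a)
E
```

```text
[284.1 159.9] [  0   0  27  27 721] [0.4617 0.1275 0.057 ]
[304. 193.] [  0   0  27  27 729] [0.486  0.1537 0.057 ]
[311. 229.] [  0   0  27  27 729] [0.519  0.1709 0.057 ]
tip [[320.69483525 257.57392683]] tab [0.44120166 0.08620809 0.031     ]
[[307.1 204.2]
 [307.  194.2]
 [310.9 184.9]
 [318.1 177.2]
 [328.1 171.6]]
```

View pics/s1.png

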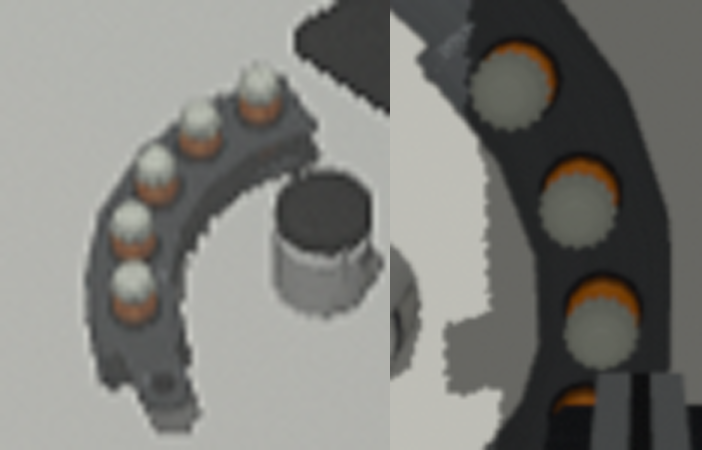

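The scene crop shows all five caps about 2.5 px lower than predicted. The wrist crop puts cap 1 at (285,160.5), cap 2 at (304,194.5) and cap 3 at (311,229.5). Both suggest the rack lies a few mm closer to the robot. I'll drop to a low hover behind cap 1 and compare tip and caps directly.

Request:
carry_out(
  series=[
    [[0,0,0,0,-0.03,-0.15,-1],[0,0,0,0,-0.07,-0.3,-1],[0,0,0,0,-0.1,-0.45,-1],[0,0,0,0,-0.1,-0.53,-1],[0,0,0,0,-0.1,-0.53,-1]],
  ],
)

```text
time: 2.52
tool_pos: [0.4857, 0.1557, 0.2649]
orientation: [[-0.951, -0.309, -0.001], [-0.309, 0.951, -0.0], [0.001, 0.0, -1.0]]
wrist_force: [-0.5, 0.5, -0.4]
opening: -0.0001
gripper_force: 0.0
```

```bash
python3 - <<'E'
from cell import *
from h import *
s=observe();p=camera_params("wrist");w=grab_frame("wrist");cv2.imwrite("pics/w2.png",w)
t=grab_frame("top");sc=grab_frame("scene");cv2.imwrite("pics/t2.png",t);cv2.imwrite("pics/sc2.png",sc)
print(s["time"],s["tool_pos"],s["wrist_force"])
tip=s["tool_pos"]+s["orientation"]@[0,0,.173];print(tip)
for n in("wrist","top","scene"):
    q=camera_params(n);print(n,proj(np.array([tip]),q).round(1),proj(caps(.5226,.1706,-4.3975),q).round(1))
a=np.hstack([w[60:360,180:460],cv2.resize(sc[150:225,290:350],(240,300),interpolation=cv2.INTER_CUBIC),cv2.resize(t[160:235,285:345],(240,300),interpolation=cv2.INTER_CUBIC)])
cv2.imwrite("pics/m2.png",a)
E
```

```text
2.525 [0.4856905  0.15570321 0.26486343] [-0.47636303  0.457694   -0.36544119]
[0.48546218 0.15568777 0.09186358]
wrist [[321.7 253.8]] [[290.  186.9]
 [317.  234.9]
 [325.5 282.5]
 [317.6 325. ]
 [296.2 359.7]]
top [[307.1 211. ]] [[317.6 220.6]
 [308.3 210.9]
 [302.5 199. ]
 [300.7 185.9]
 [303.1 173.1]]
scene [[304.4 187. ]] [[306.3 204.1]
 [306.2 194.1]
 [310.1 184.8]
 [317.4 177.1]
 [327.4 171.5]]
```

View pics/m2.png

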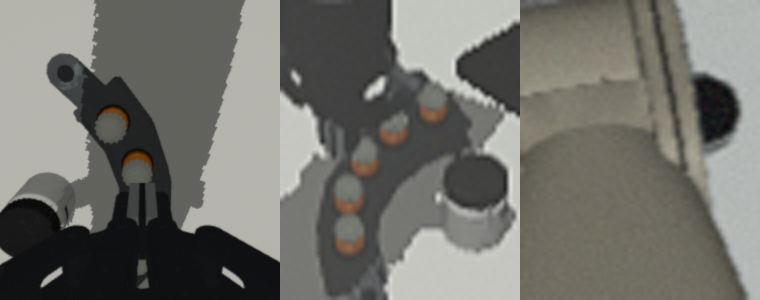

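The low wrist view shows cap 1 at (292,185), the tip at about (322,244) and cap 2 just ahead of the tip. The prediction with the rack shifted towards the robot fits within about 2 px, so I'll use rack x≈0.521. That puts the caps at (.461,.127), (.4875,.1535), (.521,.1706), (.558,.1765) and (.595,.1707).

Request:
carry_out(
  series=[
    [[0,0,0,-0.08,-0.1,0,-1],[0,0,0,-0.167,-0.187,-0.04,-1],[0,0,0,-0.167,-0.187,-0.11,-1],[0,0,0,-0.167,-0.187,-0.16,-1],[0,0,0,-0.167,-0.187,-0.177,-1],[0,0,0,-0.167,-0.187,-0.177,-1]],
  ],
)

```text
time: 3.42
tool_pos: [0.4615, 0.1273, 0.2384]
orientation: [[-0.951, -0.308, -0.0], [-0.308, 0.951, 0.0], [0.0, 0.0, -1.0]]
wrist_force: [-0.6, 0.5, 0.4]
opening: 0.0001
gripper_force: 0.0
```

Request:
carry_out(
  series=[
    [[0,0,0,0,0,-0.02,-1],[0,0,0,0,0,-0.035,-1],[0,0,0,0,0,-0.045,-1],[0,0,0,0,0,-0.055,-1],[0,0,0,0,0,-0.065,-1],[0,0,0,0,0,-0.07,-1],[0,0,0,0,0,-0.07,-1]],
  ],
)

```text
time: 4.3
tool_pos: [0.4615, 0.1271, 0.2284]
orientation: [[-0.952, -0.308, 0.001], [-0.308, 0.952, 0.0], [-0.001, 0.0, -1.0]]
wrist_force: [-0.1, 0.1, 4.1]
opening: 0.0004
gripper_force: 2.0
```

```bash
python3 - <<'E'
from cell import *
s=observe();print(s["tool_pos"],s["wrist_force"],s["moment"])
import cv2,numpy as np
w=grab_frame("wrist");sc=grab_frame("scene")
cv2.imwrite("pics/m3.png",np.hstack([w[60:360,180:460],cv2.resize(sc[150:225,290:350],(240,300),interpolation=cv2.INTER_CUBIC)]))
E
```

```text
[0.46145177 0.1271207  0.22837364] [-0.14471359  0.14407246  4.06844835] [0.13052297 0.09492681 0.04700274]
```

View pics/m3.png

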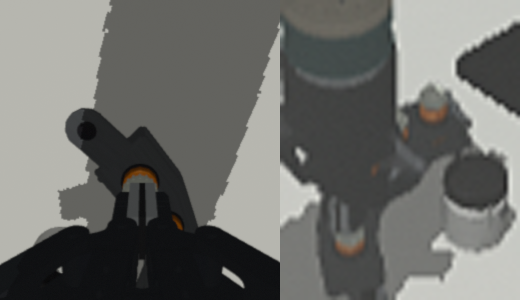

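The tip is on cap 1, centred sideways at column 142 against 141. The force is 4.1 N at about 4.5 mm of depth, which matches the model. I'll finish this press.

Request:
carry_out(
  series=[
    [[0,0,0,0,0,-0.008,-1],[0,0,0,0,0,-0.016,-1],[0,0,0,0,0,-0.018,-1],[0,0,0,0,0,-0.018,-1]],
  ],
)

```text
time: 4.9
tool_pos: [0.4615, 0.1271, 0.2258]
orientation: [[-0.951, -0.308, 0.001], [-0.308, 0.951, 0.0], [-0.001, 0.0, -1.0]]
wrist_force: [-1.9, 0.3, 6.3]
opening: 0.0
gripper_force: 2.9
```

Request:
carry_out(
  series=[
    [[0,0,0,0,0,0.04,-1],[0,0,0,0,0,0.08,-1],[0,0,0,0.081,0.095,0.08,-1],[0,0,0,0.177,0.177,0.08,-1],[0,0,0,0.177,0.177,0.05,-1],[0,0,0,0.177,0.177,0.035,-1],[0,0,0,0.177,0.177,0.02,-1],[0,0,0,0.177,0.177,0.02,-1]],
  ],
)

```text
time: 5.9
tool_pos: [0.4879, 0.1536, 0.2286]
orientation: [[-0.952, -0.307, 0.001], [-0.307, 0.952, 0.0], [-0.001, 0.0, -1.0]]
wrist_force: [1.3, 1.6, 1.8]
opening: -0.0002
gripper_force: 1.2
```

Request:
carry_out(
  series=[
    [[0,0,0,0,0,-0.01,-1],[0,0,0,0,0,-0.02,-1],[0,0,0,0,0,-0.02,-1],[0,0,0,0,0,-0.02,-1]],
  ],
)

```text
time: 6.4
tool_pos: [0.488, 0.1536, 0.2258]
orientation: [[-0.952, -0.307, 0.001], [-0.307, 0.952, 0.0], [-0.001, -0.0, -1.0]]
wrist_force: [1.7, 1.5, 5.4]
opening: 0.0002
gripper_force: 2.7
```

Request:
carry_out(
  series=[
    [[0,0,0,0,0,-0.005,-1],[0,0,0,0,0,-0.005,-1]],
  ],
)

```text
time: 6.65
tool_pos: [0.488, 0.1536, 0.2252]
orientation: [[-0.952, -0.308, 0.001], [-0.308, 0.952, 0.0], [-0.001, -0.0, -1.0]]
wrist_force: [-0.2, 1.7, 6.3]
opening: -0.0002
gripper_force: 3.0
```

```bash
python3 - <<'E'
from cell import *
from h import *
s=observe();print(s["tool_pos"],s["wrist_force"],s["gripper_force"])
w=grab_frame("wrist");sc=grab_frame("scene")
cv2.imwrite("pics/m4.png",np.hstack([cv2.resize(w[180:300,260:380],(480,480)),cv2.resize(sc[150:225,290:350],(300,480),interpolation=cv2.INTER_CUBIC)]))
E
```

```text
[0.48796999 0.1536023  0.22518998] [-0.20997264  1.68156671  6.31966081] 3.041410669356992
```

View pics/m4.png

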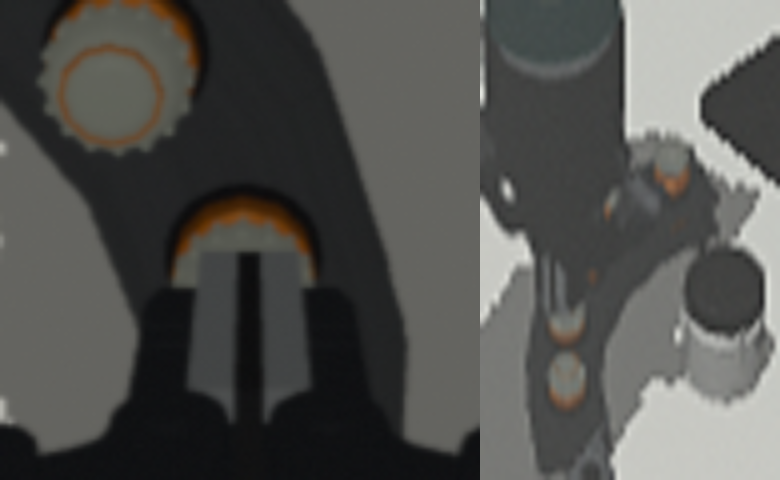

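Cap 1 is down and shows an orange ring. On cap 2 the tip's front edge is at row 252 of the crop, with the cap's front still visible. I'm checking the fore-aft centring.

```bash
python3 - <<'E'
from cell import *
from h import *
s=observe();p=camera_params("wrist")
R=s["orientation"];t=s["tool_pos"]
def L(c,z): 
    v=ray((260+c[0]/4,180+c[1]/4),p,z); return v.round(4),((v-t)@R*1000).round(1)
print("front edge",L((249,252),.0522)); print("cap1 top",L((112,94),.0535)); print("cap1 ring ends",L((112,44),.0535),L((112,146),.0535))
print("cap2 front rim z.041",L((244,205),.045)); print("cap1 front rim",L((105,8),.045), "back rim",L((118,152),.045))
E
```

```text
front edge (array([0.4792, 0.1516, 0.0522]), array([  9.1,   0.9, 173. ]))
cap1 top (array([0.4625, 0.1275, 0.0535]), array([ 32.3, -17. , 171.7]))
cap1 ring ends (array([0.456 , 0.1256, 0.0535]), array([ 39.1, -16.8, 171.7])) (array([0.4695, 0.1294, 0.0535]), array([ 25.1, -17.3, 171.7]))
cap2 front rim z.041 (array([0.4757, 0.1498, 0.045 ]), array([1.300e+01, 1.000e-01, 1.802e+02]))
cap1 front rim (array([0.454, 0.123, 0.045]), array([ 41.8, -18.6, 180.1])) back rim (array([0.4735, 0.1304, 0.045 ]), array([ 21. , -17.6, 180.2]))
```

Relative positions check out: cap 1 comes out at (.461,.126–.127) and cap 2 is within about 1 mm of the tip. On to cap 3.

Request:
carry_out(
  series=[
    [[0,0,0,0,0,0.04,-1],[0,0,0,0,0,0.085,-1],[0,0,0,0.107,0.066,0.085,-1],[0,0,0,0.223,0.114,0.085,-1],[0,0,0,0.223,0.114,0.055,-1],[0,0,0,0.223,0.114,0.04,-1],[0,0,0,0.223,0.114,0.025,-1],[0,0,0,0.223,0.114,0.02,-1]],
  ],
)

```text
time: 7.75
tool_pos: [0.521, 0.1706, 0.228]
orientation: [[-0.952, -0.307, -0.0], [-0.307, 0.952, -0.0], [0.0, -0.0, -1.0]]
wrist_force: [0.0, 0.6, 4.8]
opening: 0.0002
gripper_force: 2.4
```

Request:
carry_out(
  series=[
    [[0,0,0,0,0,-0.01,-1],[0,0,0,0,0,-0.018,-1],[0,0,0,0,0,-0.018,-1],[0,0,0,0,0,-0.018,-1]],
  ],
)

```text
time: 8.25
tool_pos: [0.521, 0.1706, 0.2254]
orientation: [[-0.952, -0.308, -0.0], [-0.308, 0.952, -0.0], [0.0, -0.0, -1.0]]
wrist_force: [-0.8, -0.3, 5.2]
opening: -0.0001
gripper_force: 2.7
```

Request:
carry_out(
  series=[
    [[0,0,0,0,0,-0.004,-1],[0,0,0,0,0,-0.004,-1]],
  ],
)

```text
time: 8.5
tool_pos: [0.521, 0.1706, 0.225]
orientation: [[-0.952, -0.308, -0.0], [-0.308, 0.952, -0.0], [0.0, -0.0, -1.0]]
wrist_force: [-0.7, -0.7, 7.0]
opening: 0.0
gripper_force: 3.2
```

Request:
carry_out(
  series=[
    [[0,0,0,0,0,0.04,-1],[0,0,0,0,0,0.085,-1],[0,0,0,0.122,0.03,0.085,-1],[0,0,0,0.247,0.039,0.085,-1],[0,0,0,0.247,0.039,0.055,-1],[0,0,0,0.247,0.039,0.04,-1],[0,0,0,0.247,0.039,0.025,-1],[0,0,0,0.247,0.039,0.02,-1]],
  ],
)

```text
time: 9.5
tool_pos: [0.5581, 0.1765, 0.2279]
orientation: [[-0.952, -0.308, 0.0], [-0.308, 0.952, -0.0], [-0.0, -0.0, -1.0]]
wrist_force: [0.5, -0.0, 4.6]
opening: -0.0002
gripper_force: 2.5
```

Request:
carry_out(
  series=[
    [[0,0,0,0,0,-0.01,-1],[0,0,0,0,0,-0.02,-1],[0,0,0,0,0,-0.02,-1],[0,0,0,0,0,-0.02,-1]],
  ],
)

```text
time: 10.0
tool_pos: [0.5582, 0.1766, 0.225]
orientation: [[-0.951, -0.308, 0.0], [-0.308, 0.951, -0.0], [-0.0, -0.0, -1.0]]
wrist_force: [0.3, -1.2, 5.0]
opening: 0.0001
gripper_force: 2.7
```

Request:
carry_out(
  series=[
    [[0,0,0,0,0,-0.003,-1],[0,0,0,0,0,-0.003,-1]],
  ],
)

```text
time: 10.25
tool_pos: [0.5582, 0.1766, 0.2247]
orientation: [[-0.952, -0.308, 0.0], [-0.308, 0.952, -0.0], [-0.0, -0.0, -1.0]]
wrist_force: [0.4, -0.9, 7.1]
opening: 0.0002
gripper_force: 3.3
```

Request:
carry_out(
  series=[
    [[0,0,0,0,0,0.04,-1],[0,0,0,0,0,0.085,-1],[0,0,0,0.125,-0.009,0.085,-1],[0,0,0,0.247,-0.039,0.085,-1],[0,0,0,0.247,-0.039,0.055,-1],[0,0,0,0.247,-0.039,0.04,-1],[0,0,0,0.247,-0.039,0.025,-1],[0,0,0,0.247,-0.039,0.02,-1]],
  ],
)

```text
time: 11.25
tool_pos: [0.5954, 0.1708, 0.2276]
orientation: [[-0.951, -0.308, 0.001], [-0.308, 0.951, -0.0], [-0.001, -0.001, -1.0]]
wrist_force: [0.8, -1.2, 5.6]
opening: 0.0003
gripper_force: 2.6
```

Request:
carry_out(
  series=[
    [[0,0,0,0,0,-0.01,-1],[0,0,0,0,0,-0.018,-1],[0,0,0,0,0,-0.018,-1],[0,0,0,0,0,-0.018,-1]],
  ],
)

```text
time: 11.75
tool_pos: [0.5954, 0.1708, 0.225]
orientation: [[-0.951, -0.308, 0.001], [-0.308, 0.951, -0.0], [-0.001, -0.001, -1.0]]
wrist_force: [0.3, -1.4, 5.2]
opening: 0.0
gripper_force: 2.9
```

```bash
python3 - <<'E'
from cell import *
from h import *
s=observe();print(s["tool_pos"],s["wrist_force"],s["gripper_force"])
w=grab_frame("wrist");cv2.imwrite("pics/m5.png",cv2.resize(w[100:300,230:400],None,fx=3,fy=3))
E
```

```text
[0.59535962 0.17076058 0.22504251] [ 0.34568764 -1.41620956  5.21707675] 2.857131778910116
```

View pics/m5.png

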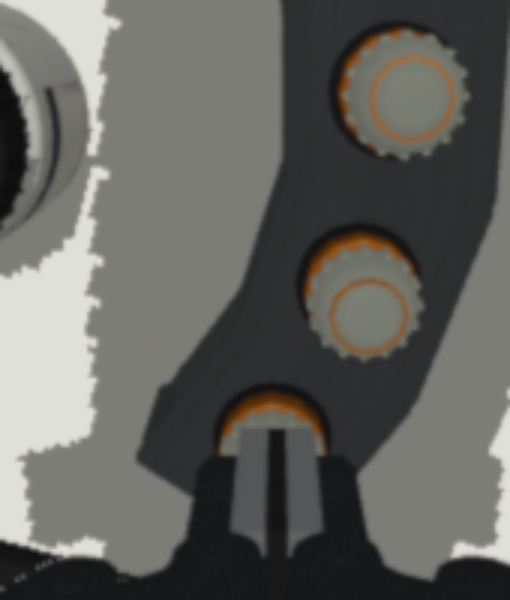

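Caps 3 (410,95) and 4 (368,315) are down with their orange rings showing, and the tip is centred on cap 5. One small extra push, then I retreat straight up.

Request:
carry_out(
  series=[
    [[0,0,0,0,0,-0.003,-1],[0,0,0,0,0,-0.003,-1]],
  ],
)

```text
time: 12.05
tool_pos: [0.5954, 0.1708, 0.2248]
orientation: [[-0.951, -0.308, 0.001], [-0.308, 0.951, -0.0], [-0.001, -0.001, -1.0]]
wrist_force: [-0.7, -2.1, 6.6]
opening: 0.0002
gripper_force: 3.3
```

Request:
carry_out(
  series=[
    [[0,0,0,0,0,0.05,-1],[0,0,0,0,0,0.15,-1],[0,0,0,0,0,0.4,-1],[0,0,0,0,0,0.7,-1],[0,0,0,0,0,1,-1],[0,0,0,0,0,1,-1]],
  ],
)

```text
time: 12.8
tool_pos: [0.5966, 0.1712, 0.3794]
orientation: [[-0.951, -0.308, 0.009], [-0.308, 0.951, 0.002], [-0.009, -0.001, -1.0]]
wrist_force: [0.1, 0.5, -0.2]
opening: -0.0002
gripper_force: 0.0
```

```bash
python3 - <<'E'
from cell import *
from h import *
s=observe();p=camera_params("wrist");print(s["time"],s["tool_pos"],s["wrist_force"])
w=grab_frame("wrist");sc=grab_frame("scene")
print(proj(caps(.521,.1706,-4.3975,.0535),p).round(1))
cv2.imwrite("pics/m6.png",np.hstack([cv2.resize(w[80:280,220:400],(450,500)),cv2.resize(sc[150:235,290:350],(350,500),interpolation=cv2.INTER_CUBIC)]))
E
```

```text
12.8 [0.59664838 0.17116017 0.37944522] [ 0.14298718  0.53663061 -0.18969355]
[[321.5  33.9]
 [339.4  73.9]
 [344.6 114.7]
 [338.1 152.2]
 [321.6 183.7]]
```

View pics/m6.png

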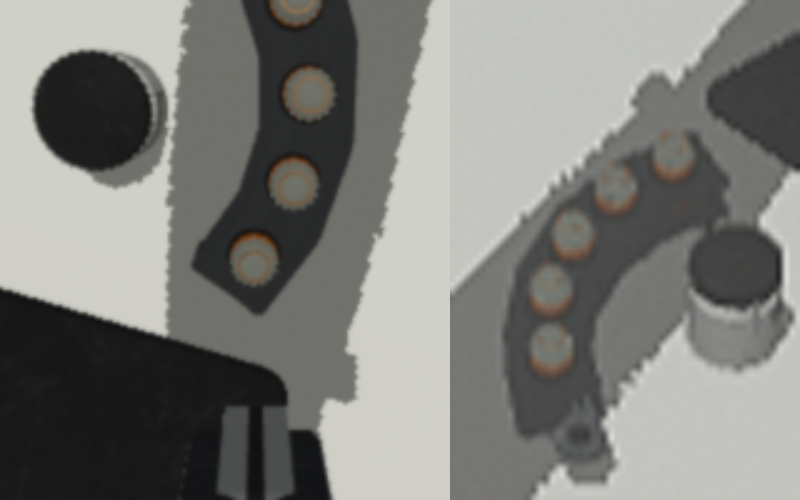

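All five caps look equally low and show their rings: caps 5, 4, 3 and 2 at (254,260), (294,182), (308,94) and (296,5) in the wrist crop, cap 1 in the scene crop. The rack and jar haven't moved. Handing in.

```bash
python3 -c "
from cell import *
print(finish_job())"
```

```text
the job is handed in; nothing more can be done
None
```

I pressed all five caps fully home in order from the tab end, with about 6–7 N of push on each. The job was handed in at about 13 s with the arm clear and the rack and jar where they were; no verdict came back.

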